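# Lock the hook stud into the grill shelf's T-track

### The job

Fit the tool hook to the grill shelf: take the orange hook stud from the wooden skewer block, let its T-head down through the wide window of the aluminium track until the flange sits on the track, slide it along the slot until you feel it meet the hidden stop, then turn it clockwise (seen from above) a full quarter turn so that it locks crosswise. Feel your way gently, never forcing the stud hard against the track (stay below about 35 N), leave the other things on the shelf where they are, and let go of the stud.

Things in the scene. Friction and masses are not known exactly. Their poses are not given: they have to be found in the camera images.
- stud: hook stud (sizes in mm), rigid, 0.11 to 0.22 kg, upright, same after a half turn about z. Origin: centre of the T-head's underside. Steel T-head 26 along x, 12 along y, square corners, z 0 to 8; round neck dia. 8, z 8 to 15; round dark flange dia. 32, z 15 to 20; orange paddle above (see paddle). Starts parked in the block's slot, flange on the block's top.
- paddle (a point): grip point of the stud, 55 mm above its origin, axes as the stud's, in the flat orange paddle: 36 wide along x (same way as the T-head), 12 thick along y, from 20 to 72 above the origin. Grip it from above across its thickness. A thin steel hook sticks out of each narrow edge, to 37 from the axis, 27 to 43 above the origin.
- block: fixed wooden skewer block 80 x 80 x 45 mm, origin at the centre of its underside. A slot 32 mm (along x) by 18 (along y), 22 deep, in the middle of its top holds the stud, T-head along the block's x; the small dots are skewer holes.
- track: fixed aluminium T-slot track, 240 long along its y, 56 wide along x, 21 tall mm; origin: centre of its underside. Top 5 thick, wide window near the -y end, then a slot 11 wide on the centre line to y = +112: only the stud's neck fits it. Under it a channel 16 wide, z 4 to 16, the head lies along y in it, unable to turn. Seated stud: flange on top, origin at z = 6 (2 free play up).
- window (a point): centre of the track's window, level with the track's top, axes as the track's; at y = -85 in the track's frame. The window is 34 mm along y and 17 along x, and takes the stud's T-head only when the head lies along y. Slide from here towards the track's +y.
- slot (a point): point on the track top, on the slot centre line, at track y = +30 mm. A rigid hidden stop in the channel, elsewhere every time, halts the stud with its axis 30 or less before or beyond this point. Only within 3 of the stop can the stud turn, and only clockwise from above, backing off about 1 mm as the head's corner passes, until the head lies across, against end stops (play 2.5).
- shaker: tall green glass shaker with a steel screw lid, 66 mm across, 157 mm tall, origin at the centre of its underside, z up; bystander
- scraper: black plastic scraper (spatula) lying flat, 260 mm long along its x; bystander
- cup: open stainless basting cup, 72 mm across, 60 mm tall, origin at the centre of its underside; bystander
- rub: small spice jar with a red cap, 50 mm across, 85 mm tall, origin at the centre of its underside; bystander
- brush: grill brush lying flat, 220 mm long along its x; bystander
Mind the look-alikes: they are no part of the job. Leave any turquoise look-alike of the stud alone.

How it is judged:
By the outcome, as a careful person would: the job done as asked, in the order asked, and still so for the second after the job is handed in, with the robot touching nothing.
It also fails if it takes over 64 s, if anything falls off the work surface, if the arm or the gripper's body presses on something with over 40 N, if the wrist force passes 120 N, or if a joint passes its speed limit or range.

### The arm

A 6-joint arm with a two-finger parallel gripper is mounted at the origin on the work surface. World frame = base frame: x ahead of the robot, y to its left, z up, the work surface at z = 0. Lengths are in m, angles in rad, forces in N, time in s.
With the tool pointing down it reaches from about 0.35 to 0.975 m from the base axis. Payload 4.9 kg.
Tool frame: the origin (TCP) lies on the centre line of the jaws, within the pads' length; the fingertips stand manip.tip_reach ahead of it and the grasp point (between the pads) is the TCP (manip.tip_reach is the distance from the TCP to the fingertips, in m); z points along the fingers, y is the line along which they close (so a half turn about z gives the same grasp; the last joint's range is limited). The gripper opens to 85 mm and grips with 20 to 120 N. Pads are 22 mm wide; open, the fingers measure 114 mm over their backs; the gripper's body (76 mm by 85 mm) begins 54 mm behind the grasp point. The pads swing forward as they close: fully open they stand 13 mm farther back than shut.
Start: joints at [1.102, 0.053, 1.613, -0, 1.476, -0.119], TCP at [0.214, 0.587, 0.25] pointing down, gripper open.
Joint ranges: [-3.01, 3.01], [-1.01, 2.22], [0.06, 2.58], [-1.02, 4.17], [0.09, 2.62], [-3.14, 3.14]. Speed limits (rad/s): [2.57, 2.57, 3.14, 3.14, 3.14, 3.14].

### API

Orientations are given as a unit quaternion [w, x, y, z].
In Python, from plant import manip gives the robot as it stands. The module is installed in compiled form; this text tells all that it offers.
- The arm moves only by the tool move_arm, never from a script. Its argument "rows" is a list of rows, each a list of 7 numbers: the shift along the tool's x, y, z in cm, then the turn, a rotation vector about the tool's x, y, z in degrees, then the opening, from -1 (shut) to 1 (fully open). In form: [[tx, ty, tz, ax, ay, az, jaw], ...]. A call has 1 to 20 rows; each row shifts and turns the commanded pose from where the row before left it, along the tool's axes as they then stand; what a row does not reach is not made up. A row lasts 1/12 s, in which the tool goes at most 41.7 mm and 7.16 degrees, less where a joint would pass 70% of its speed; a pose out of reach is approached as far as the arm can. A call is refused whole if a number of a shift passes 4.17 or a number of a turn 7.16, either way. A call with a gripper value outside its range is refused whole. The fingers move at their own pace and stop on an object; the grip force is fixed at half the most. Time passes only in rows, so rows that do not move let the fingers close. It gives the time, the measured TCP pose, the force, the opening and the grip force at its end, in the units of the state.
- manip.state(): the state, without advancing time (a new reading comes with each control period).
- manip.grab_frame(name): name is "scene" or "top" or "wrist"; returns a dict with "img" (480x640x3 uint8, blue, green, red), "mtx" (3x3 intrinsics, pixels), "R" (3x3) and "t" (3): a world point X has camera coordinates R X + t. Camera axes: x right, y down, z forward; pixel columns grow to the right and rows downward; lengths in m; the calibration is good to about 2 mm. The wrist camera is an equidistant fisheye: a pixel r from the principal point sees the ray r / f radians off the axis. A picture is of the moment at which its call begins. There is no depth.
- manip.job_done(): hands the job in; it is judged then, once.
The state is a dict: "time": time; "joint_pos": joint angles; "joint_vel": joint speeds; "joint_efforts": joint torques, N m; "tool_pos": TCP position; "tool_rot": TCP orientation; "contact_force": force on the tool from outside, world axes, zero at the start; "ft_torque": the same for the moment, N m; "gripper_width": opening from 0.0 (shut) to 1.0 (fully open); "grasp_force": force on a finger pad.
Only numpy, scipy, OpenCV 4.12 (cv2) and the standard library are available. Lean on these libraries where they do the work, as an engineer would, in place of code of your own. Each camera call takes 0.05 s, during which the arm holds its last target. There are 200 camera calls.

## Working session

There is one attempt and no reset: what is moved stays moved. The work goes in short steps, Python scripts to look and compute and a tool call to move; the robot and the scene stay as the last step left them, time stands still between calls to the robot, and variables do not carry over. Pictures are saved under pics/ and viewed, at most 10 in all, crops included, and the job is handed in when it is done.

Besides the shell and the picture viewer there is one more tool, called after "Request:" by a JSON object that holds its "api" and its "payload", one argument or row to a line. move_arm: Moves the arm, as the interface text tells. Its arguments: {"type":"object","properties":{"rows":{"type":"array","items":{"type":"array","items":{"type":"number"}}}},"required":["rows"]}

```bash
mkdir -p pics; cat > h.py <<'E'
import numpy as np, cv2
from plant import manip
def ray(f,u,v):
    K=f["mtx"];R=np.array(f["R"]);t=np.array(f["t"])
    d=np.linalg.solve(K,np.array([u,v,1.]))
    return -R.T@t, R.T@d
def onz(f,u,v,z):
    c,d=ray(f,u,v); return c+d*(z-c[2])/d[2]
def proj(f,X):
    p=f["mtx"]@(f["R"]@np.array(X)+f["t"]); return p[:2]/p[2]
E
python3 - <<'E'
from h import *
s=manip.state(); print(s, manip.tip_reach)
for n in ("scene","top"):
    f=manip.grab_frame(n); cv2.imwrite(f"pics/{n}0.png",f["img"]); np.savez(f"{n}0.npz",**f)
    print(n,np.round(f["mtx"],1).tolist(),np.round(-np.array(f["R"]).T@f["t"],3))
E
```

```text
{'time': 0.0, 'joint_pos': array([ 1.10199649e+00,  5.33867060e-02,  1.61427607e+00,  1.09401787e-05,
        1.47598598e+00, -1.19017437e-01]), 'joint_vel': array([-0.00131816,  0.00198247, -0.00045411, -0.00126312,  0.00013115,
       -0.00148716]), 'joint_efforts': array([ 1.53867841e-03, -3.93688703e+01, -3.70176816e+01, -9.16122508e-05,
        7.14539085e-03,  5.26684616e-06]), 'tool_pos': array([0.21393001, 0.58663754, 0.24905518]), 'tool_rot': array([-3.03033238e-04,  1.74001422e-01,  9.84744864e-01, -9.82389734e-04]), 'contact_force': array([-0.0468829 ,  0.07716641,  0.2965125 ]), 'ft_torque': array([ 0.01728472, -0.03561988,  0.01448323]), 'grasp_force': 0.0, 'gripper_width': 1.0035027933607743} 0.019
scene [[530.7, 0.0, 317.5], [0.0, 530.7, 234.4], [0.0, 0.0, 1.0]] [ 1.243 -0.646  0.948]
top [[445.7, 0.0, 314.6], [0.0, 445.7, 240.0], [0.0, 0.0, 1.0]] [ 0.409 -0.     1.285]
```

View pics/scene0.png

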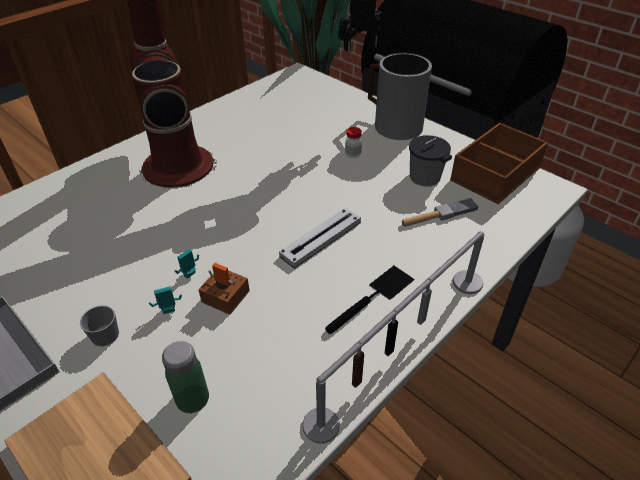

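View pics/top0.png

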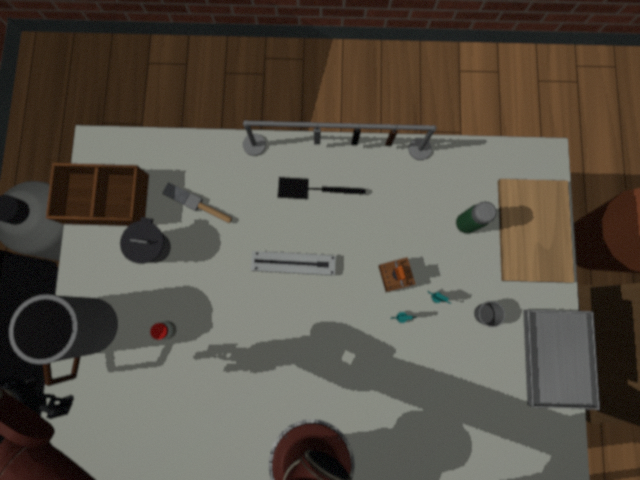

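The scene view shows the orange stud in its block at about (222,285) and the track from (280,255) to (360,215). The top view puts the block at (397,273) and the track from (253,262) to (337,263). Two turquoise decoys stand beside the block. I'll measure and zoom in.

```bash
python3 - <<'E'
from h import *
t=dict(np.load("top0.npz")); s=dict(np.load("scene0.npz"))
I=t["img"]; J=s["img"]
a=cv2.resize(I[235:305,240:430],None,fx=4,fy=4,interpolation=cv2.INTER_CUBIC)
b=cv2.resize(J[200:315,190:370],None,fx=760/180,fy=2.7*760/180/2.7*0.66,interpolation=cv2.INTER_CUBIC)
b=cv2.resize(b,(760,315)); cv2.imwrite("pics/crop.png",np.vstack([a,b]))
# orange mask
for n,f in (("top",t),("scene",s)):
    h=cv2.cvtColor(f["img"],cv2.COLOR_BGR2HSV)
    m=cv2.inRange(h,(4,190,130),(14,255,255))
    k,l,st,c=cv2.connectedComponentsWithStats(m)
    for i in range(1,k):
        if st[i,4]>15: print(n,"orange",st[i],c[i])
# track in top: bright saturated-low rect vs table
g=cv2.cvtColor(I,cv2.COLOR_BGR2GRAY)
print(g[262,240:350:1].tolist()); print(g[240:285,290].tolist())
h=cv2.cvtColor(I,cv2.COLOR_BGR2HSV); print(I[256,270],I[235,270])
m=cv2.inRange(h,(3,100,40),(16,255,255)); m[:, :340]=0; m[:,440:]=0; m[:230]=0; m[310:]=0
cn=max(cv2.findContours(m,0,2)[0],key=cv2.contourArea); r=cv2.minAreaRect(cn); print("block",r)
bp=cv2.boxPoints(r); P=np.array([onz(t,*p,0.045) for p in bp]); print(P.round(4),P.mean(0),np.linalg.norm(np.diff(P,axis=0),axis=1))
E
```

```text
top orange [398 267   6  11  32] [400.71875 272.15625]
scene orange [213 263  14   8  46] [219.76086957 266.63043478]
[138, 137, 138, 138, 139, 137, 137, 138, 137, 138, 139, 137, 135, 125, 106, 89, 84, 76, 74, 73, 72, 68, 68, 68, 69, 68, 66, 65, 66, 61, 52, 49, 50, 49, 50, 49, 47, 51, 53, 54, 49, 51, 50, 49, 50, 47, 49, 51, 52, 51, 51, 53, 55, 54, 56, 60, 61, 61, 61, 62, 65, 66, 68, 70, 72, 74, 73, 74, 77, 80, 82, 84, 85, 88, 91, 91, 86, 72, 64, 61, 63, 68, 67, 69, 70, 71, 70, 74, 94, 116, 128, 132, 134, 130, 124, 109, 94, 86, 86, 84, 87, 85, 88, 103, 126, 136, 137, 137, 137, 138]
[138, 138, 140, 139, 137, 139, 137, 138, 137, 138, 136, 132, 128, 126, 131, 132, 133, 134, 134, 128, 107, 74, 51, 59, 88, 115, 126, 132, 134, 135, 135, 128, 122, 124, 132, 136, 137, 137, 139, 139, 139, 137, 137, 138, 139]
[127 130 127] [131 140 137]
block ((396.55047607421875, 274.33489990234375), (27.776962280273438, 29.596834182739258), 73.3007583618164)
[[ 0.5388 -0.1711  0.045 ]
 [ 0.5649 -0.2503  0.045 ]
 [ 0.4913 -0.272   0.045 ]
 [ 0.4656 -0.1936  0.045 ]] [ 0.51514804 -0.22176321  0.045     ] [0.08330728 0.07680043 0.08252285]
```

View pics/crop.png

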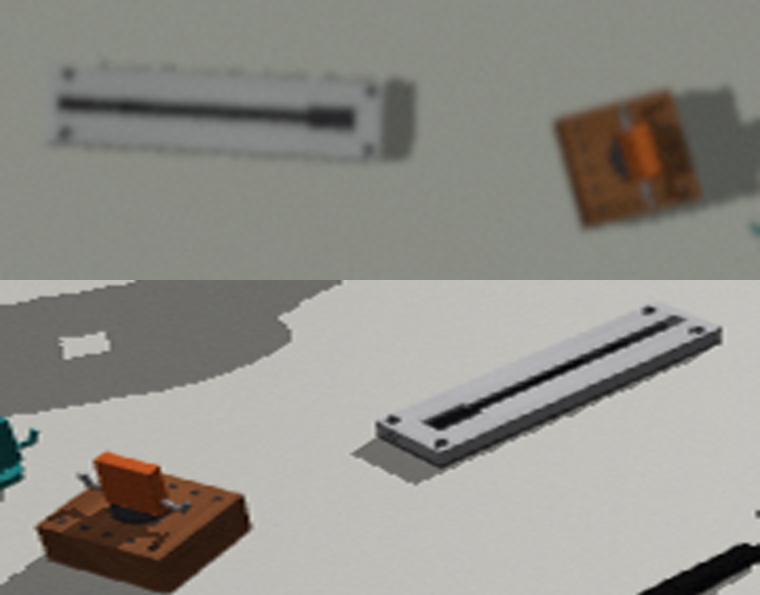

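The close-up shows the wide window at the track's right-hand end (about (332,117) in the crop, world -y). The slot therefore runs towards world +y. The paddle stands along the block's x, at roughly 17° from world x.

```bash
python3 - <<'E'
from h import *
t=dict(np.load("top0.npz")); s=dict(np.load("scene0.npz"))
w=onz(t,322.75,264.3,.018); e=onz(t,254.5,260.75,.018); print("window",w,"end",e,np.linalg.norm(w-e),np.degrees(np.arctan2(*(e-w)[1::-1])))
# scene check: window (435,417)->, end (685,318) in lower crop
sx=180/760; sy=115/315
def sc(u,v): return onz(s,190+u*sx,200+(v-280)*sy,.018)
print(sc(447,416),sc(682,319))
# paddle top centre two views z=.045-.015-... flange on block: origin z=.045-.015=.03, top .102
print("paddle top top-view",onz(t,400.7,272.15,.095)); print("scene",onz(s,190+128*sx,200+(465-280)*sy,.102))
E
```

```text
window [ 0.54003552 -0.01624636  0.018     ] end [0.54478109 0.17897579 0.018     ] 0.19527982109111963 88.60749520593053
[ 0.53555372 -0.01603125  0.018     ] [0.54600628 0.18105917 0.018     ]
paddle top top-view [ 0.51683161 -0.22390896  0.095     ]
scene [ 0.51954281 -0.22688535  0.102     ]
```

Request:
{"api": "move_arm", "payload": {
  "rows": [
    [-2.64, -2.71, 0, 0, 0, 0, 1],
    [-2.64, -2.71, 0, 0, 0, 0, 1],
    [-2.64, -2.71, 0, 0, 0, 0, 1],
    [-2.64, -2.71, 0, 0, 0, 0, 1],
    [-2.64, -2.71, 0, 0, 0, 0, 1],
    [-2.64, -2.71, 0, 0, 0, 0, 1],
    [-2.64, -2.71, 0, 0, 0, 0, 1],
    [-2.64, -2.71, 0, 0, 0, 0, 1],
    [-2.64, -2.71, 0, 0, 0, 0, 1],
    [-2.64, -2.71, 0, 0, 0, 0, 1],
    [-2.64, -2.71, 0, 0, 0, 0, 1],
    [-2.64, -2.71, 0, 0, 0, 0, 1],
    [-2.64, -2.71, 0, 0, 0, 0, 1],
    [-2.64, -2.71, 0, 0, 0, 0, 1],
    [-2.64, -2.71, 0, 0, 0, 0, 1],
    [-2.64, -2.71, 0, 0, 0, 0, 1],
    [-2.64, -2.71, 0, 0, 0, 0, 1],
    [-2.64, -2.71, 0, 0, 0, 0, 1],
    [-2.64, -2.71, 0, 0, 0, 0, 1],
    [-2.64, -2.71, 0, 0, 0, 0, 1]
  ]
}}

```text
time: 1.77
tool_pos: [0.5246, -0.1049, 0.2497]
tool_rot: [-0.0, 0.174, 0.985, 0.0]
contact_force: [0.7, 0.8, -0.8]
gripper_width: 1.006
grasp_force: 0.0
```

Request:
{"api": "move_arm", "payload": {
  "rows": [
    [0, 0, 0, 0, 0, 7.12, 1],
    [0, 0, 0, 0, 0, 7.12, 1],
    [0, 0, 0, 0, 0, 7.12, 1],
    [0, 0, 0, 0, 0, 7.12, 1],
    [0, 0, 0, 0, 0, 7.12, 1],
    [0, 0, 0, 0, 0, 7.12, 1],
    [0, 0, 0, 0, 0, 7.12, 1],
    [0, 0, 0, 0, 0, 7.12, 1],
    [0, 0, 0, 0, 0, 7.12, 1],
    [0, 0, 0, 0, 0, 7.12, 1],
    [0, 0, 0, 0, 0, 7.12, 1],
    [0, 0, 0, 0, 0, 7.12, 1],
    [0, 0, 0, 0, 0, 7.12, 1],
    [0, 0, 0, 0, 0, 7.12, 1],
    [0, 0, 0, 0, 0, 7.12, 1],
    [0, 0, 0, 0, 0, 7.12, 1],
    [0, 0, 0, 0, 0, 7.12, 1],
    [0, 0, 0, 0, 0, 7.12, 1],
    [0, 0, 0, 0, 0, 7.12, 1],
    [0, 0, 0, 0, 0, 7.12, 1]
  ]
}}

```text
time: 3.43
tool_pos: [0.5241, -0.1029, 0.2496]
tool_rot: [-0.0, 0.989, 0.15, -0.001]
contact_force: [-0.1, -0.1, -0.4]
gripper_width: 1.001
grasp_force: 0.0
```

```bash
cat >> h.py <<'E'
from scipy.spatial.transform import Rotation as Ro
def fray(f,u,v):
    K=np.array(f["mtx"]);R=np.array(f["R"]);t=np.array(f["t"])
    x=(u-K[0,2])/K[0,0]; y=(v-K[1,2])/K[1,1]; r=np.hypot(x,y)+1e-12
    d=np.array([np.sin(r)*x/r,np.sin(r)*y/r,np.cos(r)]); return -R.T@t,R.T@d
def fonz(f,u,v,z):
    c,d=fray(f,u,v); return c+d*(z-c[2])/d[2]
def fproj(f,X):
    K=f["mtx"];p=np.array(f["R"])@np.array(X)+f["t"]; n=np.hypot(p[0],p[1]); r=np.arctan2(n,p[2])
    return np.array([K[0,2]+K[0,0]*r*p[0]/n,K[1,2]+K[1,1]*r*p[1]/n])
def rect(f,x0,x1,y0,y1,z,n):  # orthographic resample of wrist image onto plane z; rows: +x up, cols: +y left, n px/mm
    W=int((y1-y0)*1000*n);H=int((x1-x0)*1000*n)
    mx=np.zeros((H,W),np.float32);my=mx.copy()
    for i in range(H):
        for j in range(W):
            mx[i,j],my[i,j]=fproj(f,[x1-(i+.5)/1000/n,y1-(j+.5)/1000/n,z])
    return cv2.remap(f["img"],mx,my,1)
def st():
    s=manip.state(); R=Ro.from_quat(np.r_[s["tool_rot"][1:],s["tool_rot"][0]]).as_matrix()
    print("t",round(s["time"],2),"p",s["tool_pos"].round(4),"yawy",round(np.degrees(np.arctan2(R[1,1],R[0,1])),2),"z",R[:,2].round(4),"F",s["contact_force"].round(2),"M",s["ft_torque"].round(2),"g",round(s["gripper_width"],3),round(s["grasp_force"],1),"q",s["joint_pos"].round(3)); return s,R
E
python3 - <<'E'
from h import *
st(); f=manip.grab_frame("wrist"); np.savez("w1.npz",**f); cv2.imwrite("pics/w1.png",f["img"])
print(np.round(f["mtx"],1).tolist(),-f["R"].T@f["t"],f["R"][2])
E
```

```text
t 3.43 p [ 0.5241 -0.1029  0.2496] yawy -72.79 z [-1.1e-03  4.0e-04 -1.0e+00] F [-0.09 -0.06 -0.45] M [ 0.01 -0.01  0.03] g 1.001 0.0 q [-0.333 -0.165  1.823  0.     1.485  0.937]
[[371.6, 0.0, 326.0], [0.0, 371.6, 247.0], [0.0, 0.0, 1.0]] [ 0.59697755 -0.08045081  0.3751403 ] [-0.29145773 -0.08957044 -0.95238098]
```

View pics/w1.png

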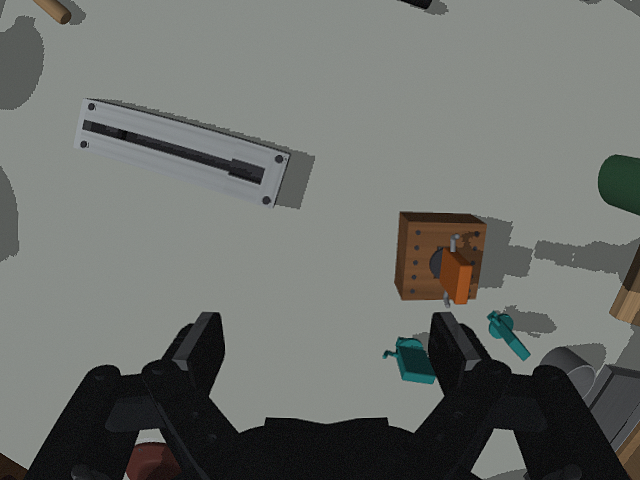

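The wrist view shows the track with its screws at (91,107), (84,145), (279,159) and (266,201). The window is around (247,171). The paddle is at about (457,277) on the block (397–486, 212–302). I'll resample this picture onto the track's top plane and the paddle's top plane to measure precisely.

```bash
python3 - <<'E'
from h import *
f=dict(np.load("w1.npz"))
a=rect(f,.50,.59,-.055,.21,.021,3)   # 795x270
b=rect(f,.475,.56,-.27,-.18,.102,3)  # 270 x255
c=rect(f,.465,.565,-.275,-.17,.045,2.5)
V=np.zeros((540,800,3),np.uint8); V[:a.shape[0],:a.shape[1]]=a; V[275:275+b.shape[0],:b.shape[1]]=b; V[275:275+c.shape[0],300:300+c.shape[1]]=c
cv2.imwrite("pics/rect.png",V)
for z in (.021,):
  P=[fonz(f,u,v,z) for u,v in ((91,107),(84,145),(279,159),(266,201))]; print(np.round(P,4))
E
```

```text
[[ 0.5646  0.1737  0.021 ]
 [ 0.5221  0.1736  0.021 ]
 [ 0.5593 -0.045   0.021 ]
 [ 0.5163 -0.0439  0.021 ]]
```

View pics/rect.png

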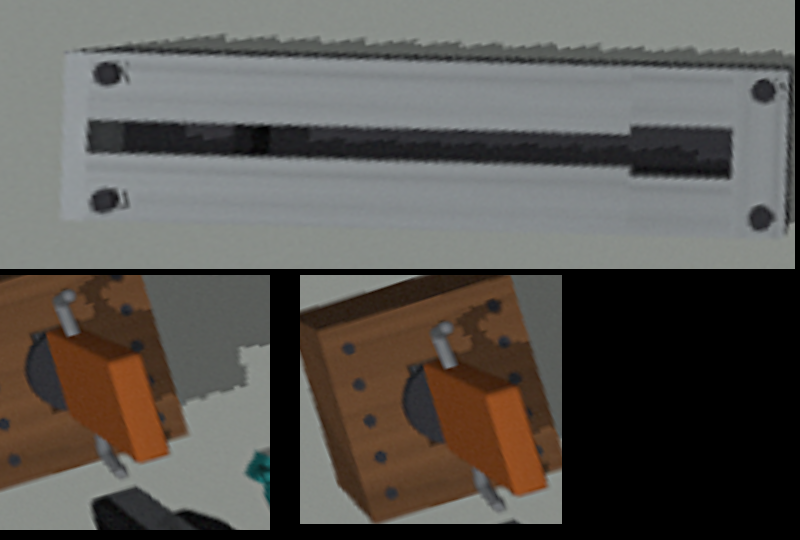

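```bash
python3 - <<'E'
from h import *
f=dict(np.load("w1.npz"))
for uv,z in (((501,325),.02),((520,352),.06),((491,314),.04),((408,345),.02),((420,378),.06),((450,300),.06)): print(uv,fonz(f,*uv,z).round(3))
t=dict(np.load("top0.npz")); print(onz(t,440,297,.04),onz(t,402,317,.04))
E
```

```text
(501, 325) [ 0.457 -0.342  0.02 ]
(520, 352) [ 0.447 -0.356  0.06 ]
(491, 314) [ 0.474 -0.307  0.04 ]
(408, 345) [ 0.404 -0.238  0.02 ]
(420, 378) [ 0.389 -0.251  0.06 ]
(450, 300) [ 0.484 -0.242  0.06 ]
[ 0.45593649 -0.34282513  0.04      ] [ 0.39836074 -0.2375597   0.04      ]
```

Request:
{"api": "move_arm", "payload": {
  "rows": [
    [-1.1, 2.9, 2.0, 0, 0, 0.9, 1],
    [-1.1, 2.9, 2.0, 0, 0, 0, 1],
    [-1.1, 2.9, 2.0, 0, 0, 0, 1],
    [-1.1, 2.9, 2.0, 0, 0, 0, 1],
    [0, 0, 0, 0, 0, 0, 1],
    [0, 0, 0, 0, 0, 0, 1]
  ]
}}

```text
time: 3.98
tool_pos: [0.5146, -0.2274, 0.168]
tool_rot: [-0.001, 0.989, 0.145, -0.002]
contact_force: [0.3, 0.4, 0.2]
gripper_width: 0.998
grasp_force: 0.0
```

```bash
python3 - <<'E'
from h import *
s,R=st(); f=manip.grab_frame("wrist"); np.savez("w2.npz",**f); cv2.imwrite("pics/w2.png",f["img"])
print("to go (tool)",R.T@(np.array([.5165,-.226,.085])-s["tool_pos"]))
E
```

```text
t 3.98 p [ 0.5146 -0.2274  0.168 ] yawy -73.38 z [-0.0036  0.0025 -1.    ] F [0.26 0.44 0.23] M [0.01 0.01 0.03] g 0.998 0.0 q [-0.548 -0.028  1.834  0.     1.339  0.732]
to go (tool) [ 0.00240503 -0.00052816  0.08301367]
```

View pics/w2.png

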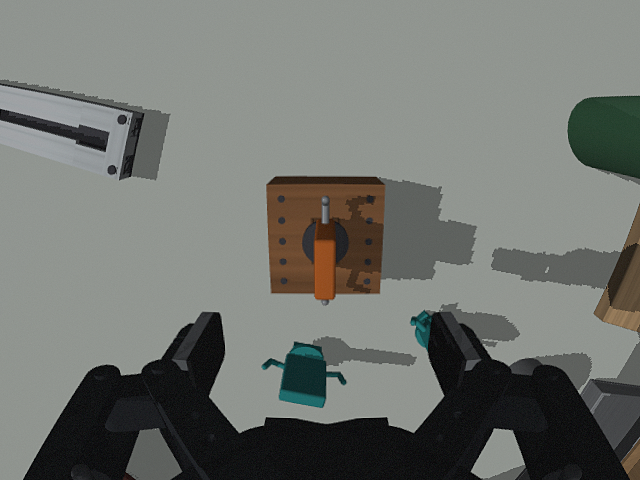

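The fingers straddle the paddle, which is centred at column 326, and the decoys are clear. Now the descent and the grip.

Request:
{"api": "move_arm", "payload": {
  "rows": [
    [0.2, 0, 2.5, 0, 0, 0.3, 1],
    [0, 0, 2.5, 0, 0, 0, 1],
    [0, 0, 2.3, 0, 0, 0, 1],
    [0, 0, 1.0, 0, 0, 0, 1],
    [0, 0, 0, 0, 0, 0, 1],
    [0, 0, 0, 0, 0, 0, -1],
    [0, 0, 0, 0, 0, 0, -1],
    [0, 0, 0, 0, 0, 0, -1],
    [0, 0, 0, 0, 0, 0, -1],
    [0, 0, 0, 0, 0, 0, -1],
    [0, 0, 0, 0, 0, 0, -1],
    [0, 0, 0, 0, 0, 0, -1],
    [0, 0, 0, 0, 0, 0, -1]
  ]
}}

```text
time: 5.12
tool_pos: [0.5183, -0.2264, 0.088]
tool_rot: [0.0, 0.99, 0.142, 0.0]
contact_force: [-0.6, 1.8, 3.4]
gripper_width: 0.13
grasp_force: 58.7
```

```bash
python3 -c "
from h import *
st()"
```

```text
t 5.12 p [ 0.5183 -0.2264  0.088 ] yawy -73.65 z [ 8.e-04 -4.e-04 -1.e+00] F [-0.61  1.78  3.4 ] M [ 0.11  0.11 -0.01] g 0.13 58.7 q [-0.543  0.069  1.881  0.     1.19   0.742]
```

Request:
{"api": "move_arm", "payload": {
  "rows": [
    [0, 0, -1, 0, 0, 0, -1],
    [0, 0, -2.5, 0, 0, 0, -1],
    [0, 0, -2.5, 0, 0, 0, -1],
    [0, 0, 0, 0, 0, -7.1, -1],
    [0, 0, 0, 0, 0, -7.1, -1],
    [0, 0, 0, 0, 0, -7.1, -1],
    [0, 0, 0, 0, 0, -7.1, -1],
    [0, 0, 0, 0, 0, -7.1, -1],
    [0, 0, 0, 0, 0, -7.1, -1],
    [0, 0, 0, 0, 0, -7.1, -1],
    [0, 0, 0, 0, 0, -7.1, -1],
    [0, 0, 0, 0, 0, -7.1, -1],
    [0, 0, 0, 0, 0, -7.1, -1],
    [0, 0, 0, 0, 0, -1.2, -1],
    [0, 0, 0, 0, 0, 0, -1]
  ]
}}

```text
time: 6.37
tool_pos: [0.5176, -0.2261, 0.1471]
tool_rot: [-0.0, 0.717, 0.697, -0.0]
contact_force: [0.7, -0.3, -2.4]
gripper_width: 0.129
grasp_force: 58.5
```

```bash
python3 - <<'E'
from h import *
s,R=st(); print("to window (tool)",R.T@(np.array([.539,-.0172,.148])-s["tool_pos"]))
E
```

```text
t 6.37 p [ 0.5176 -0.2261  0.1471] yawy -1.56 z [-7.e-04  4.e-04 -1.e+00] F [ 0.65 -0.31 -2.39] M [ 0.02 -0.02  0.03] g 0.129 58.5 q [-0.543 -0.003  1.847 -0.     1.298 -0.516]
to window (tool) [ 0.20936123  0.01568067 -0.00084645]
```

Request:
{"api": "move_arm", "payload": {
  "rows": [
    [3.5, 0.26, 0, 0, 0, 0, -1],
    [3.5, 0.26, 0, 0, 0, 0, -1],
    [3.5, 0.26, 0, 0, 0, 0, -1],
    [3.5, 0.26, 0, 0, 0, 0, -1],
    [3.5, 0.26, 0, 0, 0, 0, -1],
    [3.4, 0.26, 0, 0, 0, 0, -1],
    [0, 0, 0, 0, 0, 0, -1],
    [0, 0, 0, 0, 0, 0, -1]
  ]
}}

```text
time: 7.03
tool_pos: [0.5386, -0.0161, 0.1472]
tool_rot: [-0.0, 0.716, 0.699, -0.0]
contact_force: [-0.1, -0.9, -2.2]
gripper_width: 0.129
grasp_force: 58.5
```

```bash
python3 - <<'E'
from h import *
s,R=st(); f=manip.grab_frame("wrist"); np.savez("w3.npz",**f)
g=manip.grab_frame("scene"); np.savez("s3.npz",**g)
c=cv2.resize(g["img"][180:280,240:380],(560,400),interpolation=2)
V=np.zeros((480,800,3),np.uint8); 
a=f["img"][60:460,180:480]; V[:400,:300]=a; V[:400,300:]=c[:,:500]
cv2.imwrite("pics/w3.png",V)
E
```

```text
t 7.03 p [ 0.5386 -0.0161  0.1472] yawy -1.37 z [-3.e-04 -3.e-04 -1.e+00] F [-0.08 -0.85 -2.16] M [-0.04  0.01 -0.03] g 0.129 58.5 q [-0.168 -0.066  1.908 -0.     1.3   -0.144]
```

View pics/w3.png

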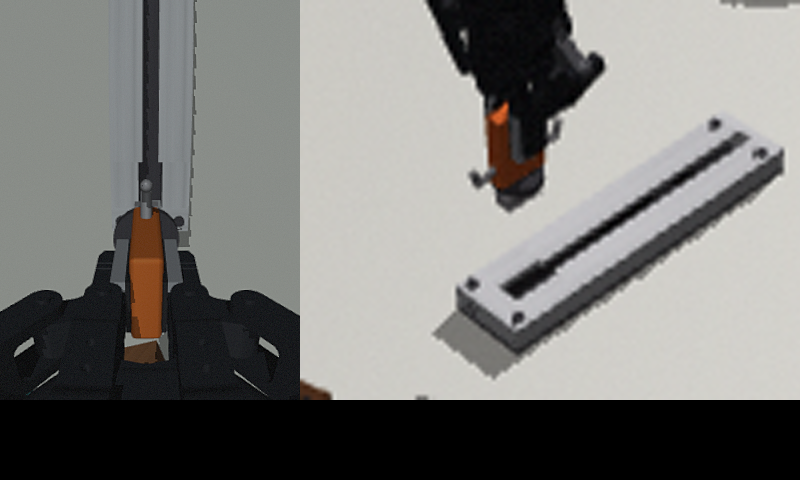

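```bash
python3 - <<'E'
from h import *
f=dict(np.load("w3.npz")); g=cv2.cvtColor(f["img"],cv2.COLOR_BGR2GRAY).astype(int)
# slot lateral: rows above window
for r in (90,130,170,200):
    row=g[r,310:350]; i=np.where(row<70)[0]; 
    a=fonz(f,310+i[0]-.5,r,.021);b=fonz(f,310+i[-1]+.5,r,.021); print(r,310+i[0],310+i[-1],a.round(4),b.round(4),"mid",((a+b)/2).round(4))
print([g[r,322:342].tolist() for r in (215,222,228,232)])
for c in (324,338): print(c,g[205:250,c].tolist())
h=cv2.cvtColor(f["img"],cv2.COLOR_BGR2HSV); m=cv2.inRange(h,(4,150,60),(16,255,255))
for r in (268,275,285,300,318,324,330,345,360,380,390):
    i=np.where(m[r,280:380])[0]
    if len(i): print(r,280+i[0],280+i[-1])
print("proj TCP axis",[fproj(f,[.5386,-.0161,z]).round(1).tolist() for z in (.089,.109,.145,.161)], [fproj(f,np.array([.5386,-.0161,z])+np.array([.0255*.018,.018,0])).round(1).tolist() for z in (.109,.161)])
E
```

```text
90 323 338 [0.5372 0.0898 0.021 ] [0.5478 0.0896 0.021 ] mid [0.5425 0.0897 0.021 ]
130 323 338 [0.5365 0.0626 0.021 ] [0.5472 0.0624 0.021 ] mid [0.5419 0.0625 0.021 ]
170 323 338 [0.5358 0.0355 0.021 ] [0.5467 0.0352 0.021 ] mid [0.5413 0.0353 0.021 ]
200 323 337 [0.5353 0.0147 0.021 ] [0.5456 0.0145 0.021 ] mid [0.5405 0.0146 0.021 ]
[[78, 31, 30, 30, 44, 48, 46, 44, 48, 47, 48, 47, 46, 46, 45, 39, 111, 135, 139, 136], [34, 26, 31, 33, 34, 39, 48, 50, 46, 49, 45, 48, 48, 49, 46, 42, 71, 73, 70, 61], [35, 36, 31, 33, 33, 33, 33, 50, 48, 46, 49, 51, 45, 49, 48, 43, 49, 47, 34, 31], [36, 30, 32, 29, 27, 30, 34, 49, 49, 50, 49, 50, 45, 50, 47, 49, 45, 44, 32, 29]]
324 [29, 29, 31, 25, 30, 29, 26, 29, 31, 28, 30, 29, 32, 29, 29, 30, 29, 31, 36, 33, 35, 36, 32, 31, 36, 34, 33, 32, 37, 29, 37, 33, 33, 29, 64, 85, 97, 106, 120, 116, 109, 106, 104, 101, 84]
338 [92, 91, 90, 93, 92, 91, 90, 92, 91, 88, 111, 113, 114, 112, 116, 119, 116, 71, 49, 47, 49, 45, 47, 49, 48, 46, 45, 45, 50, 50, 47, 46, 48, 50, 45, 47, 48, 48, 47, 44, 44, 49, 45, 50, 44]
268 315 336
275 313 338
285 312 339
300 311 341
318 309 342
324 309 343
330 309 343
345 311 342
360 311 341
380 312 340
390 311 341
proj TCP axis [[328.9, 280.0], [329.2, 295.9], [329.8, 334.1], [330.1, 356.8]] [[329.3, 261.0], [330.5, 313.1]]
```

Request:
{"api": "move_arm", "payload": {
  "rows": [
    [0.1, 0.25, 2.0, 0, 0, 0, -1],
    [0, 0, 2.0, 0, 0, 0, -1],
    [0, 0, 1.4, 0, 0, 0, -1],
    [0, 0, 0.3, 0, 0, 0, -1],
    [0, 0, 0, 0, 0, 0, -1],
    [0, 0, 0, 0, 0, 0, -1]
  ]
}}

```text
time: 7.63
tool_pos: [0.5418, -0.0177, 0.091]
tool_rot: [0.0, 0.717, 0.698, 0.0]
contact_force: [0.2, 0.1, -2.0]
gripper_width: 0.131
grasp_force: 58.6
```

```bash
python3 - <<'E'
from h import *
s,R=st(); f=manip.grab_frame("wrist"); np.savez("w4.npz",**f)
g=manip.grab_frame("scene"); np.savez("s4.npz",**g); t=manip.grab_frame("top"); np.savez("t4.npz",**t)
V=np.zeros((600,800,3),np.uint8)
V[:,:400]=cv2.resize(f["img"][190:340,280:380],(400,600),interpolation=2)
V[:300,400:]=cv2.resize(g["img"][225:285,250:330],(400,300),interpolation=2)
V[300:,400:]=cv2.resize(t["img"][235:295,290:370],(400,300),interpolation=2)
cv2.imwrite("pics/w4.png",V)
E
```

```text
t 7.63 p [ 0.5418 -0.0177  0.091 ] yawy -1.55 z [ 7.e-04 -2.e-04 -1.e+00] F [ 0.21  0.13 -1.96] M [ 0.03 -0.05 -0.02] g 0.131 58.6 q [-0.17   0.011  1.936 -0.     1.194 -0.143]
```

View pics/w4.png

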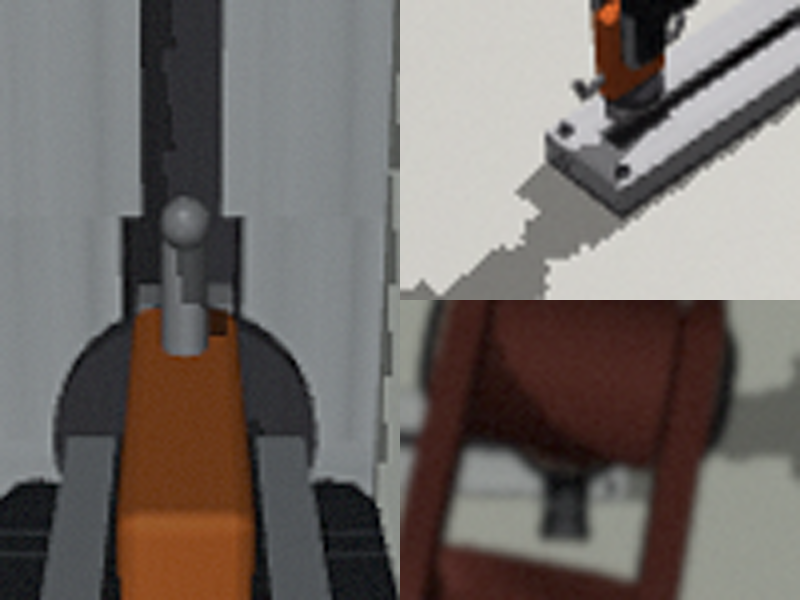

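The stud hovers over the window. Laterally the window's mid is at column 182 and the stud's mid at 185–187, about 0.5 mm off. Next I compare the visible head edge (row about 283) with the window's edge (row about 217) along the slot.

```bash
python3 - <<'E'
from h import *
f=dict(np.load("w4.npz")); q=lambda u,v,z: fonz(f,280+u/4,190+v/4,z)
w=q(182,217,.021); print("win edge",w); 
for z in (.032,.034): print("head edge",z,q(187,283,z))
print("flange mid at widest", q(55,440,.053),q(315,440,.053))
g=cv2.cvtColor(f["img"],cv2.COLOR_BGR2GRAY); print(g[240:270,318].tolist(),g[240:275,333].tolist())
E
```

```text
win edge [ 0.54037451 -0.00119689  0.021     ]
head edge 0.032 [ 0.54089042 -0.00690641  0.032     ]
head edge 0.034 [ 0.54090506 -0.00618606  0.034     ]
flange mid at widest [ 0.52439975 -0.01932873  0.053     ] [ 0.55613825 -0.02018536  0.053     ]
[32, 35, 31, 34, 36, 30, 29, 29, 30, 31, 34, 32, 31, 33, 35, 37, 30, 32, 34, 28, 26, 73, 82, 81, 79, 80, 73, 68, 68, 66] [44, 44, 43, 42, 41, 42, 43, 45, 48, 47, 48, 44, 47, 49, 47, 49, 48, 46, 45, 45, 54, 73, 84, 81, 83, 83, 74, 37, 27, 30, 31, 28, 28, 23, 71]
```

Request:
{"api": "move_arm", "payload": {
  "rows": [
    [0.12, -0.05, 0.4, 0, 0, 0, -1],
    [0, 0, 0.4, 0, 0, 0, -1],
    [0, 0, 0.2, 0, 0, 0, -1],
    [0, 0, 0.2, 0, 0, 0, -1],
    [0, 0, 0.2, 0, 0, 0, -1],
    [0, 0, 0.1, 0, 0, 0, -1],
    [0, 0, 0, 0, 0, 0, -1]
  ]
}}

```text
time: 8.37
tool_pos: [0.5406, -0.0154, 0.0749]
tool_rot: [-0.0, 0.716, 0.698, -0.0]
contact_force: [0.4, 0.2, -1.8]
gripper_width: 0.128
grasp_force: 58.6
```

The head is about 4 mm inside the window with no contact force. I'll carry on down gently.

Request:
{"api": "move_arm", "payload": {
  "rows": [
    [0, 0, 0.25, 0, 0, 0, -1],
    [0, 0, 0.25, 0, 0, 0, -1],
    [0, 0, 0.2, 0, 0, 0, -1],
    [0, 0, 0.1, 0, 0, 0, -1],
    [0, 0, 0.1, 0, 0, 0, -1],
    [0, 0, 0, 0, 0, 0, -1]
  ]
}}

```text
time: 8.87
tool_pos: [0.5407, -0.0155, 0.066]
tool_rot: [-0.0, 0.716, 0.698, -0.0]
contact_force: [-0.4, 0.2, -2.1]
gripper_width: 0.134
grasp_force: 58.6
```

Request:
{"api": "move_arm", "payload": {
  "rows": [
    [0, 0, 0.08, 0, 0, 0, -1],
    [0, 0, 0.06, 0, 0, 0, -1],
    [0, 0, 0.06, 0, 0, 0, -1],
    [0, 0, 0, 0, 0, 0, -1]
  ]
}}

```text
time: 9.2
tool_pos: [0.5408, -0.0155, 0.0642]
tool_rot: [-0.0, 0.716, 0.698, -0.0]
contact_force: [-0.2, 0.8, -2.3]
gripper_width: 0.131
grasp_force: 58.6
```

Request:
{"api": "move_arm", "payload": {
  "rows": [
    [0, 0, 0.05, 0, 0, 0, -1],
    [0, 0, 0.05, 0, 0, 0, -1],
    [0, 0, 0, 0, 0, 0, -1]
  ]
}}

```text
time: 9.45
tool_pos: [0.541, -0.0155, 0.0641]
tool_rot: [-0.0, 0.716, 0.698, -0.0]
contact_force: [-4.6, 0.6, 4.3]
gripper_width: 0.13
grasp_force: 59.5
```

The flange is seated: force rose at TCP z = 0.064, so the origin is at about 6 mm. I'll ease off and slide.

Request:
{"api": "move_arm", "payload": {
  "rows": [
    [0, 0, -0.08, 0, 0, 0, -1],
    [0.2, 0, 0, 0, 0, 0, -1],
    [0.2, 0, 0, 0, 0, 0, -1],
    [0.2, 0, 0, 0, 0, 0, -1],
    [0.2, 0, 0, 0, 0, 0, -1],
    [0.2, 0, 0, 0, 0, 0, -1],
    [0.2, 0, 0, 0, 0, 0, -1],
    [0.2, 0, 0, 0, 0, 0, -1],
    [0.2, 0, 0, 0, 0, 0, -1],
    [0.2, 0, 0, 0, 0, 0, -1],
    [0.2, 0, 0, 0, 0, 0, -1]
  ]
}}

```text
time: 10.37
tool_pos: [0.5414, 0.0047, 0.0641]
tool_rot: [-0.0, 0.716, 0.698, -0.0]
contact_force: [-0.0, -0.4, -1.0]
gripper_width: 0.133
grasp_force: 59.0
```

```bash
python3 -c "
from h import *
st()"
```

```text
t 10.37 p [0.5414 0.0047 0.0641] yawy -1.44 z [-0. -0. -1.] F [-0.01 -0.37 -0.98] M [-0.15  0.04 -0.05] g 0.133 59.0 q [-0.129  0.048  1.949 -0.     1.145 -0.104]
```

Request:
{"api": "move_arm", "payload": {
  "rows": [
    [0.3, 0, 0, 0, 0, 0, -1],
    [0.3, 0, 0, 0, 0, 0, -1],
    [0.3, 0, 0, 0, 0, 0, -1],
    [0.3, 0, 0, 0, 0, 0, -1],
    [0.3, 0, 0, 0, 0, 0, -1],
    [0.3, 0, 0, 0, 0, 0, -1],
    [0.3, 0, 0, 0, 0, 0, -1],
    [0.3, 0, 0, 0, 0, 0, -1],
    [0.3, 0, 0, 0, 0, 0, -1],
    [0.3, 0, 0, 0, 0, 0, -1],
    [0.3, 0, 0, 0, 0, 0, -1],
    [0.3, 0, 0, 0, 0, 0, -1],
    [0.3, 0, 0, 0, 0, 0, -1],
    [0.3, 0, 0, 0, 0, 0, -1],
    [0.3, 0, 0, 0, 0, 0, -1],
    [0.3, 0, 0, 0, 0, 0, -1],
    [0.3, 0, 0, 0, 0, 0, -1]
  ]
}}

```text
time: 11.78
tool_pos: [0.5427, 0.0558, 0.0641]
tool_rot: [0.0, 0.716, 0.698, -0.0]
contact_force: [-0.6, -0.9, -0.7]
gripper_width: 0.131
grasp_force: 59.0
```

Request:
{"api": "move_arm", "payload": {
  "rows": [
    [0.2, 0, 0, 0, 0, 0, -1],
    [0.2, 0, 0, 0, 0, 0, -1],
    [0.2, 0, 0, 0, 0, 0, -1],
    [0.1, 0, 0, 0, 0, 0, -1],
    [0.1, 0, 0, 0, 0, 0, -1],
    [0.1, 0, 0, 0, 0, 0, -1]
  ]
}}

```text
time: 12.28
tool_pos: [0.5429, 0.0645, 0.0641]
tool_rot: [-0.0, 0.716, 0.698, -0.0]
contact_force: [0.4, -0.3, -1.3]
gripper_width: 0.132
grasp_force: 59.0
```

Request:
{"api": "move_arm", "payload": {
  "rows": [
    [0.1, 0, 0, 0, 0, 0, -1],
    [0.1, 0, 0, 0, 0, 0, -1],
    [0.1, 0, 0, 0, 0, 0, -1]
  ]
}}

```text
time: 12.53
tool_pos: [0.5429, 0.0675, 0.0641]
tool_rot: [-0.0, 0.716, 0.698, -0.0]
contact_force: [0.9, -0.6, -0.8]
gripper_width: 0.132
grasp_force: 59.0
```

Request:
{"api": "move_arm", "payload": {
  "rows": [
    [0.1, 0, 0, 0, 0, 0, -1],
    [0.1, 0, 0, 0, 0, 0, -1],
    [0.1, 0, 0, 0, 0, 0, -1]
  ]
}}

```text
time: 12.78
tool_pos: [0.543, 0.0706, 0.0641]
tool_rot: [-0.0, 0.716, 0.698, 0.0]
contact_force: [0.7, -0.6, -1.3]
gripper_width: 0.129
grasp_force: 58.9
```

Request:
{"api": "move_arm", "payload": {
  "rows": [
    [0.1, 0, 0, 0, 0, 0, -1],
    [0.1, 0, 0, 0, 0, 0, -1],
    [0.1, 0, 0, 0, 0, 0, -1]
  ]
}}

```text
time: 13.03
tool_pos: [0.5431, 0.0736, 0.0641]
tool_rot: [-0.0, 0.716, 0.698, -0.0]
contact_force: [-1.1, -0.5, -2.6]
gripper_width: 0.133
grasp_force: 58.9
```

Request:
{"api": "move_arm", "payload": {
  "rows": [
    [0.1, 0, 0, 0, 0, 0, -1],
    [0.1, 0, 0, 0, 0, 0, -1],
    [0.1, 0, 0, 0, 0, 0, -1]
  ]
}}

```text
time: 13.28
tool_pos: [0.5432, 0.0766, 0.0641]
tool_rot: [-0.0, 0.716, 0.698, -0.0]
contact_force: [0.2, -0.4, -0.6]
gripper_width: 0.13
grasp_force: 58.9
```

Request:
{"api": "move_arm", "payload": {
  "rows": [
    [0.1, 0, 0, 0, 0, 0, -1],
    [0.1, 0, 0, 0, 0, 0, -1],
    [0.1, 0, 0, 0, 0, 0, -1]
  ]
}}

```text
time: 13.53
tool_pos: [0.5432, 0.0796, 0.0641]
tool_rot: [-0.0, 0.716, 0.698, -0.0]
contact_force: [-0.3, -1.0, -1.3]
gripper_width: 0.133
grasp_force: 58.9
```

Request:
{"api": "move_arm", "payload": {
  "rows": [
    [0.1, 0, 0, 0, 0, 0, -1],
    [0.1, 0, 0, 0, 0, 0, -1],
    [0.1, 0, 0, 0, 0, 0, -1]
  ]
}}

```text
time: 13.78
tool_pos: [0.5433, 0.0826, 0.0641]
tool_rot: [-0.0, 0.716, 0.698, -0.0]
contact_force: [0.3, -0.2, -1.6]
gripper_width: 0.136
grasp_force: 58.9
```

Request:
{"api": "move_arm", "payload": {
  "rows": [
    [0.1, 0, 0, 0, 0, 0, -1],
    [0.1, 0, 0, 0, 0, 0, -1],
    [0.1, 0, 0, 0, 0, 0, -1]
  ]
}}

```text
time: 14.03
tool_pos: [0.5434, 0.0856, 0.0641]
tool_rot: [-0.0, 0.716, 0.698, -0.0]
contact_force: [-1.2, -0.5, -1.9]
gripper_width: 0.132
grasp_force: 58.9
```

Request:
{"api": "move_arm", "payload": {
  "rows": [
    [0.1, 0, 0, 0, 0, 0, -1],
    [0.1, 0, 0, 0, 0, 0, -1],
    [0.1, 0, 0, 0, 0, 0, -1]
  ]
}}

```text
time: 14.28
tool_pos: [0.5435, 0.0886, 0.0641]
tool_rot: [-0.0, 0.716, 0.698, -0.0]
contact_force: [-0.2, -0.7, -1.6]
gripper_width: 0.135
grasp_force: 58.9
```

Request:
{"api": "move_arm", "payload": {
  "rows": [
    [0.1, 0, 0, 0, 0, 0, -1],
    [0.1, 0, 0, 0, 0, 0, -1],
    [0.1, 0, 0, 0, 0, 0, -1]
  ]
}}

```text
time: 14.53
tool_pos: [0.5436, 0.0916, 0.0641]
tool_rot: [-0.0, 0.716, 0.698, -0.0]
contact_force: [-0.3, -0.1, -1.4]
gripper_width: 0.134
grasp_force: 58.9
```

Request:
{"api": "move_arm", "payload": {
  "rows": [
    [0.1, 0, 0, 0, 0, 0, -1],
    [0.1, 0, 0, 0, 0, 0, -1],
    [0.1, 0, 0, 0, 0, 0, -1]
  ]
}}

```text
time: 14.78
tool_pos: [0.5436, 0.0946, 0.0641]
tool_rot: [-0.0, 0.716, 0.698, -0.0]
contact_force: [-0.1, -0.2, -2.3]
gripper_width: 0.133
grasp_force: 58.8
```

Request:
{"api": "move_arm", "payload": {
  "rows": [
    [0.1, 0, 0, 0, 0, 0, -1],
    [0.1, 0, 0, 0, 0, 0, -1],
    [0.1, 0, 0, 0, 0, 0, -1]
  ]
}}

```text
time: 15.03
tool_pos: [0.5437, 0.0975, 0.0641]
tool_rot: [-0.0, 0.716, 0.698, -0.0]
contact_force: [0.7, 0.2, -1.8]
gripper_width: 0.129
grasp_force: 58.8
```

Request:
{"api": "move_arm", "payload": {
  "rows": [
    [0.1, 0, 0, 0, 0, 0, -1],
    [0.1, 0, 0, 0, 0, 0, -1],
    [0.1, 0, 0, 0, 0, 0, -1]
  ]
}}

```text
time: 15.28
tool_pos: [0.5438, 0.1005, 0.0641]
tool_rot: [-0.0, 0.716, 0.698, -0.0]
contact_force: [-0.7, -1.0, -1.4]
gripper_width: 0.131
grasp_force: 58.8
```

Request:
{"api": "move_arm", "payload": {
  "rows": [
    [0.1, 0, 0, 0, 0, 0, -1],
    [0.1, 0, 0, 0, 0, 0, -1],
    [0.1, 0, 0, 0, 0, 0, -1]
  ]
}}

```text
time: 15.53
tool_pos: [0.5439, 0.1036, 0.0641]
tool_rot: [-0.0, 0.716, 0.698, -0.0]
contact_force: [0.6, -0.5, -1.3]
gripper_width: 0.133
grasp_force: 58.8
```

Request:
{"api": "move_arm", "payload": {
  "rows": [
    [0.1, 0, 0, 0, 0, 0, -1],
    [0.1, 0, 0, 0, 0, 0, -1],
    [0.1, 0, 0, 0, 0, 0, -1]
  ]
}}

```text
time: 15.78
tool_pos: [0.5439, 0.1066, 0.0641]
tool_rot: [0.0, 0.716, 0.698, 0.0]
contact_force: [0.6, -0.6, -2.0]
gripper_width: 0.131
grasp_force: 58.8
```

Request:
{"api": "move_arm", "payload": {
  "rows": [
    [0.1, 0, 0, 0, 0, 0, -1],
    [0.1, 0, 0, 0, 0, 0, -1],
    [0.1, 0, 0, 0, 0, 0, -1]
  ]
}}

```text
time: 16.03
tool_pos: [0.544, 0.1096, 0.0641]
tool_rot: [-0.0, 0.716, 0.698, 0.0]
contact_force: [0.6, 0.6, -2.2]
gripper_width: 0.122
grasp_force: 58.8
```

Request:
{"api": "move_arm", "payload": {
  "rows": [
    [0.1, 0, 0, 0, 0, 0, -1],
    [0.1, 0, 0, 0, 0, 0, -1],
    [0.1, 0, 0, 0, 0, 0, -1]
  ]
}}

```text
time: 16.28
tool_pos: [0.5441, 0.1126, 0.0641]
tool_rot: [-0.0, 0.716, 0.698, 0.0]
contact_force: [-0.1, -0.3, -1.4]
gripper_width: 0.134
grasp_force: 58.8
```

Request:
{"api": "move_arm", "payload": {
  "rows": [
    [0.1, 0, 0, 0, 0, 0, -1],
    [0.1, 0, 0, 0, 0, 0, -1],
    [0.1, 0, 0, 0, 0, 0, -1]
  ]
}}

```text
time: 16.53
tool_pos: [0.5442, 0.1155, 0.0641]
tool_rot: [-0.0, 0.716, 0.698, -0.0]
contact_force: [0.3, 0.6, -2.3]
gripper_width: 0.133
grasp_force: 58.8
```

Request:
{"api": "move_arm", "payload": {
  "rows": [
    [0.1, 0, 0, 0, 0, 0, -1],
    [0.1, 0, 0, 0, 0, 0, -1],
    [0.1, 0, 0, 0, 0, 0, -1]
  ]
}}

```text
time: 16.78
tool_pos: [0.5443, 0.1171, 0.0642]
tool_rot: [0.001, 0.716, 0.698, -0.001]
contact_force: [-1.3, -7.4, -0.3]
gripper_width: 0.133
grasp_force: 58.9
```

Resistance at y ≈ 0.117 (Fy −7.4 N). I'll press 1 mm more to confirm that it's a rigid stop.

Request:
{"api": "move_arm", "payload": {
  "rows": [
    [0.1, 0, 0, 0, 0, 0, -1],
    [0, 0, 0, 0, 0, 0, -1]
  ]
}}

```text
time: 16.95
tool_pos: [0.5443, 0.1173, 0.0642]
tool_rot: [0.002, 0.716, 0.699, -0.002]
contact_force: [-1.6, -8.9, 0.2]
gripper_width: 0.133
grasp_force: 58.9
```

```bash
python3 - <<'E'
from h import *
f=dict(np.load("w4.npz")); T=np.array([.5418,-.0177,.091]); X=np.array([.0265,.9996,0]);Y=np.array([.9996,-.0265,0])
q=lambda u,v,z: (fonz(f,280+u/4,190+v/4,z)-T)
for n,u,v,z,dx in (("padL",90,437,.072,11),("padR",283,437,.072,11),("paddle top edge",185,515,.105,18),("hook base",185,350,.068,18),("head",187,283,.033,13)):
    d=q(u,v,z); print(n,"tool x %.2f y %.2f mm -> axis %.2f"%(d@X*1e3,d@Y*1e3,d@X*1e3-dx))
st()
E
```

```text
padL tool x 7.52 y -11.72 mm -> axis -3.48
padR tool x 7.50 y 9.06 mm -> axis -3.50
paddle top edge tool x 16.06 y -1.52 mm -> axis -1.94
hook base tool x 16.04 y -1.49 mm -> axis -1.96
head tool x 11.13 y -1.20 mm -> axis -1.87
t 16.95 p [0.5443 0.1173 0.0642] yawy -1.38 z [-6.0e-04 -5.6e-03 -1.0e+00] F [-1.58 -8.94  0.16] M [-1.75  0.18 -0.01] g 0.133 58.9 q [ 0.081  0.084  1.911 -0.006  1.148  0.108]
```

The stop is confirmed as rigid. I'll back off about 1.3 mm for the corner and start turning clockwise, which is +z about the tool.

Request:
{"api": "move_arm", "payload": {
  "rows": [
    [-0.2, 0, 0, 0, 0, 0, -1],
    [-0.18, 0, 0, 0, 0, 0, -1],
    [0, 0, 0, 0, 0, 0, -1],
    [0, 0, 0, 0, 0, 4, -1],
    [0, 0, 0, 0, 0, 4, -1],
    [0, 0, 0, 0, 0, 4, -1],
    [0, 0, 0, 0, 0, 0, -1]
  ]
}}

```text
time: 17.53
tool_pos: [0.544, 0.1158, 0.0641]
tool_rot: [-0.0, 0.785, 0.619, -0.0]
contact_force: [0.3, -0.4, -1.7]
gripper_width: 0.129
grasp_force: 58.7
```

```bash
python3 -c "
from h import *
st()"
```

```text
t 17.53 p [0.544  0.1158 0.0641] yawy -13.49 z [-3.e-04 -1.e-04 -1.e+00] F [ 0.3  -0.36 -1.67] M [-0.17  0.07  0.03] g 0.129 58.7 q [ 0.076  0.082  1.913 -0.     1.147  0.311]
```

Request:
{"api": "move_arm", "payload": {
  "rows": [
    [0, 0, 0, 0, 0, 5, -1],
    [0, 0, 0, 0, 0, 5, -1],
    [0, 0, 0, 0, 0, 5, -1],
    [0, 0, 0, 0, 0, 0, -1]
  ]
}}

```text
time: 17.87
tool_pos: [0.544, 0.1155, 0.0641]
tool_rot: [0.0, 0.859, 0.512, -0.0]
contact_force: [-0.6, -1.9, -0.8]
gripper_width: 0.134
grasp_force: 58.8
```

```bash
python3 -c "
from h import *
st()"
```

```text
t 17.87 p [0.544  0.1155 0.0641] yawy -28.41 z [-4.e-04 -5.e-04 -1.e+00] F [-0.57 -1.85 -0.8 ] M [-0.44  0.16  0.01] g 0.134 58.8 q [ 7.600e-02  8.200e-02  1.913e+00 -1.000e-03  1.147e+00  5.720e-01]
```

Request:
{"api": "move_arm", "payload": {
  "rows": [
    [0, 0, 0, 0, 0, 5, -1],
    [0, 0, 0, 0, 0, 5, -1],
    [0, 0, 0, 0, 0, 5, -1],
    [0, 0, 0, 0, 0, 5, -1],
    [0, 0, 0, 0, 0, 0, -1]
  ]
}}

```text
time: 18.28
tool_pos: [0.5443, 0.116, 0.0641]
tool_rot: [-0.0, 0.935, 0.356, 0.0]
contact_force: [-1.1, -0.2, -2.2]
gripper_width: 0.133
grasp_force: 58.7
```

```bash
python3 -c "
from h import *
st()"
```

```text
t 18.28 p [0.5443 0.116  0.0641] yawy -48.34 z [ 5.e-04  7.e-04 -1.e+00] F [-1.09 -0.23 -2.24] M [-0.01  0.04  0.03] g 0.133 58.7 q [7.600e-02 8.200e-02 1.913e+00 1.000e-03 1.146e+00 9.190e-01]
```

Request:
{"api": "move_arm", "payload": {
  "rows": [
    [0, 0, 0, 0, 0, 5, -1],
    [0, 0, 0, 0, 0, 5, -1],
    [0, 0, 0, 0, 0, 5, -1],
    [0, 0, 0, 0, 0, 5, -1],
    [0, 0, 0, 0, 0, 5, -1],
    [0, 0, 0, 0, 0, 5, -1],
    [0, 0, 0, 0, 0, 3, -1],
    [0, 0, 0, 0, 0, 3, -1],
    [0, 0, 0, 0, 0, 0, -1]
  ]
}}

```text
time: 19.03
tool_pos: [0.5442, 0.1159, 0.0641]
tool_rot: [-0.0, 0.999, 0.05, 0.0]
contact_force: [-0.5, 0.1, -2.3]
gripper_width: 0.133
grasp_force: 58.6
```

```bash
python3 -c "
from h import *
st()"
```

```text
t 19.03 p [0.5442 0.1159 0.0641] yawy -84.24 z [ 2.e-04  5.e-04 -1.e+00] F [-0.49  0.07 -2.28] M [-0.01 -0.02 -0.03] g 0.133 58.6 q [7.600e-02 8.200e-02 1.913e+00 1.000e-03 1.146e+00 1.546e+00]
```

Request:
{"api": "move_arm", "payload": {
  "rows": [
    [0, 0, 0, 0, 0, 3, -1],
    [0, 0, 0, 0, 0, 3, -1],
    [0, 0, 0, 0, 0, 1.2, -1],
    [0, 0, 0, 0, 0, 0, -1]
  ]
}}

```text
time: 19.37
tool_pos: [0.5442, 0.1158, 0.0641]
tool_rot: [-0.0, 1.0, -0.013, 0.0]
contact_force: [-0.2, -0.1, -2.4]
gripper_width: 0.131
grasp_force: 58.6
```

```bash
python3 -c "
from h import *
st()"
```

```text
t 19.37 p [0.5442 0.1158 0.0641] yawy -91.47 z [ 1.e-04  2.e-04 -1.e+00] F [-0.2  -0.14 -2.39] M [ 0.03 -0.02  0.  ] g 0.131 58.6 q [0.076 0.082 1.913 0.    1.146 1.672]
```

Request:
{"api": "move_arm", "payload": {
  "rows": [
    [0, 0, 0, 0, 0, 1, -1],
    [0, 0, 0, 0, 0, 1, -1],
    [0, 0, 0, 0, 0, 0.5, -1],
    [0, 0, 0, 0, 0, 0, -1]
  ]
}}

```text
time: 19.7
tool_pos: [0.5442, 0.1157, 0.0641]
tool_rot: [-0.0, 0.999, -0.036, 0.0]
contact_force: [-0.4, 0.0, -0.4]
gripper_width: 0.133
grasp_force: 58.6
```

```bash
python3 -c "
from h import *
st()"
```

```text
t 19.7 p [0.5442 0.1157 0.0641] yawy -94.13 z [ 1.e-04  0.e+00 -1.e+00] F [-0.35  0.02 -0.42] M [ 0.   -0.01  0.03] g 0.133 58.6 q [0.076 0.082 1.913 0.    1.146 1.718]
```

Request:
{"api": "move_arm", "payload": {
  "rows": [
    [0, 0, 0, 0, 0, 1, -1],
    [0, 0, 0, 0, 0, 1, -1],
    [0, 0, 0, 0, 0, 0, -1]
  ]
}}

```text
time: 19.95
tool_pos: [0.5442, 0.1156, 0.0641]
tool_rot: [0.0, 0.999, -0.054, -0.0]
contact_force: [-0.7, 0.2, -1.7]
gripper_width: 0.132
grasp_force: 58.6
```

```bash
python3 -c "
from h import *
st()"
```

```text
t 19.95 p [0.5442 0.1156 0.0641] yawy -96.19 z [-0. -0. -1.] F [-0.71  0.21 -1.66] M [ 0.01  0.01 -0.03] g 0.132 58.6 q [ 0.076  0.082  1.913 -0.     1.146  1.754]
```

```bash
python3 - <<'E'
from h import *
f=manip.grab_frame("wrist"); np.savez("w5.npz",**f); g=manip.grab_frame("scene")
V=np.zeros((600,800,3),np.uint8)
V[:480,:400]=f["img"][:,120:520]
V[:400,400:]=cv2.resize(g["img"][190:290,270:370],(400,400),interpolation=2)
cv2.imwrite("pics/w5.png",V)
E
```

```text
(no output)
```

View pics/w5.png

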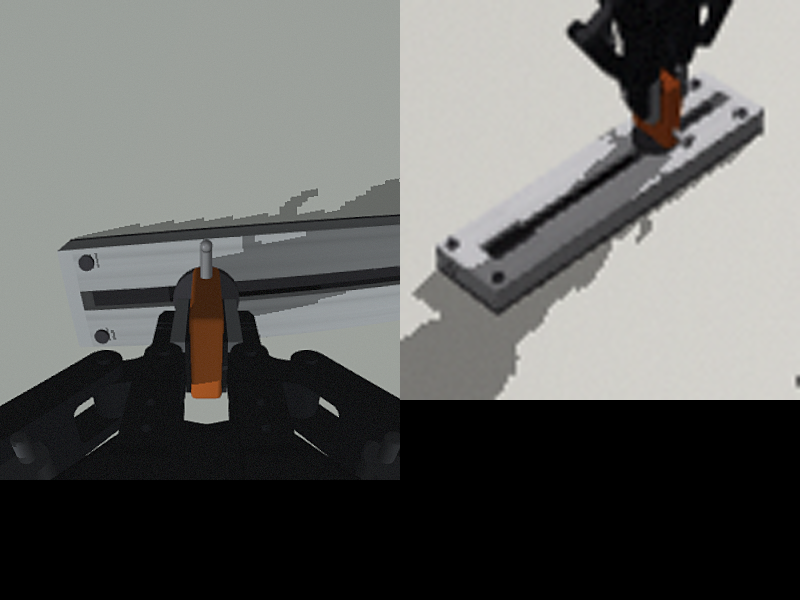

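The paddle now stands crosswise over the slot with its flange on the track. No end stop has been felt yet, so I'll turn gently further.

Request:
{"api": "move_arm", "payload": {
  "rows": [
    [0, 0, 0, 0, 0, 1, -1],
    [0, 0, 0, 0, 0, 1, -1],
    [0, 0, 0, 0, 0, 0, -1]
  ]
}}

```text
time: 20.3
tool_pos: [0.5442, 0.1156, 0.0641]
tool_rot: [0.0, 0.997, -0.071, -0.0]
contact_force: [-0.2, 0.4, -1.0]
gripper_width: 0.131
grasp_force: 58.6
```

```bash
python3 - <<'E'
from h import *
st(); f=manip.grab_frame("wrist"); g=cv2.cvtColor(f["img"],cv2.COLOR_BGR2GRAY)
# hook tip vs flange/paddle tilt, paddle edges in image before/after
for F in (dict(np.load("w5.npz")),f):
    m=cv2.inRange(cv2.cvtColor(F["img"],cv2.COLOR_BGR2HSV),(4,150,40),(18,255,255))
    print([(r,int(np.where(m[r,280:380])[0][0])+280,int(np.where(m[r,280:380])[0][-1])+280) for r in (280,300,330,360,390)])
E
```

```text
t 20.3 p [0.5442 0.1156 0.0641] yawy -98.2 z [-0. -0. -1.] F [-0.16  0.42 -1.03] M [ 0.03 -0.01  0.06] g 0.131 58.6 q [ 0.076  0.082  1.913 -0.     1.146  1.79 ]
[(280, 313, 339), (300, 310, 341), (330, 309, 343), (360, 311, 341), (390, 311, 341)]
[(280, 313, 339), (300, 310, 341), (330, 309, 343), (360, 310, 342), (390, 311, 341)]
```

Request:
{"api": "move_arm", "payload": {
  "rows": [
    [0, 0, 0, 0, 0, 1, -1],
    [0, 0, 0, 0, 0, 1, -1],
    [0, 0, 0, 0, 0, 0, -1]
  ]
}}

```text
time: 20.6
tool_pos: [0.5442, 0.1156, 0.0641]
tool_rot: [0.0, 0.996, -0.089, 0.0]
contact_force: [0.7, -0.8, -2.2]
gripper_width: 0.131
grasp_force: 58.6
```

```bash
python3 -c "
from h import *
st()"
```

```text
t 20.6 p [0.5442 0.1156 0.0641] yawy -100.2 z [-0. -0. -1.] F [ 0.72 -0.81 -2.24] M [ 0.04  0.04 -0.01] g 0.131 58.6 q [ 0.076  0.082  1.913 -0.     1.146  1.824]
```

The turn is 98.7° and still free, within the lock's play. I'll centre it at about 92–93° and let go.

Request:
{"api": "move_arm", "payload": {
  "rows": [
    [0, 0, 0, 0, 0, -2, -1],
    [0, 0, 0, 0, 0, -2, -1],
    [0, 0, 0, 0, 0, -2, -1],
    [0, 0, 0, 0, 0, 0, -1],
    [0, 0, 0, 0, 0, 0, -1]
  ]
}}

```text
time: 21.02
tool_pos: [0.5442, 0.1157, 0.0641]
tool_rot: [0.0, 0.999, -0.037, -0.0]
contact_force: [0.6, 0.1, -2.2]
gripper_width: 0.134
grasp_force: 58.6
```

```bash
python3 -c "
from h import *
st()"
```

```text
t 21.02 p [0.5442 0.1157 0.0641] yawy -94.2 z [-1.e-04 -0.e+00 -1.e+00] F [ 0.63  0.12 -2.2 ] M [ 0.01 -0.06  0.03] g 0.134 58.6 q [0.076 0.082 1.913 0.    1.146 1.72 ]
```

Request:
{"api": "move_arm", "payload": {
  "rows": [
    [0, 0, 0, 0, 0, 0, -0.5],
    [0, 0, 0, 0, 0, 0, 0],
    [0, 0, 0, 0, 0, 0, 0.5],
    [0, 0, 0, 0, 0, 0, 0.5],
    [0, 0, 0, 0, 0, 0, 0.5],
    [0, 0, 0, 0, 0, 0, 0.5],
    [0, 0, 0, 0, 0, 0, 0.5],
    [0, 0, 0, 0, 0, 0, 0.5]
  ]
}}

```text
time: 21.68
tool_pos: [0.5442, 0.1157, 0.0641]
tool_rot: [-0.0, 0.999, -0.036, 0.0]
contact_force: [-0.1, 0.0, -0.6]
gripper_width: 0.75
grasp_force: 0.0
```

Request:
{"api": "move_arm", "payload": {
  "rows": [
    [0, 0, -0.5, 0, 0, 0, 0.5],
    [0, 0, -1, 0, 0, 0, 0.5],
    [0, 0, -2, 0, 0, 0, 0.5],
    [0, 0, -3, 0, 0, 0, 0.5],
    [0, 0, -3, 0, 0, 0, 0.5],
    [0, 0, -3, 0, 0, 0, 0.5],
    [0, 0, 0, 0, 0, 0, 0.5],
    [0, 0, 0, 0, 0, 0, 0.5],
    [0, 0, 0, 0, 0, 0, 0.5]
  ]
}}

```text
time: 22.43
tool_pos: [0.544, 0.1157, 0.1894]
tool_rot: [-0.0, 0.999, -0.036, 0.0]
contact_force: [-0.2, -0.0, -0.2]
gripper_width: 0.751
grasp_force: 0.0
```

```bash
python3 - <<'E'
from h import *
st()
f=manip.grab_frame("wrist"); np.savez("w6.npz",**f); g=manip.grab_frame("scene")
V=np.zeros((600,800,3),np.uint8)
V[:480,:400]=f["img"][:,120:520]
V[:400,400:]=cv2.resize(g["img"][190:290,270:370],(400,400),interpolation=2)
a=rect(f,.49,.60,.05,.18,.078,1); V[482:482+a.shape[0],:a.shape[1]]=a
cv2.imwrite("pics/w6.png",V)
E
```

```text
t 22.43 p [0.544  0.1157 0.1894] yawy -94.14 z [ 3.e-04  0.e+00 -1.e+00] F [-0.21 -0.05 -0.19] M [-0.01  0.01 -0.04] g 0.751 0.0 q [ 0.076 -0.066  1.834 -0.     1.373  1.719]
```

View pics/w6.png

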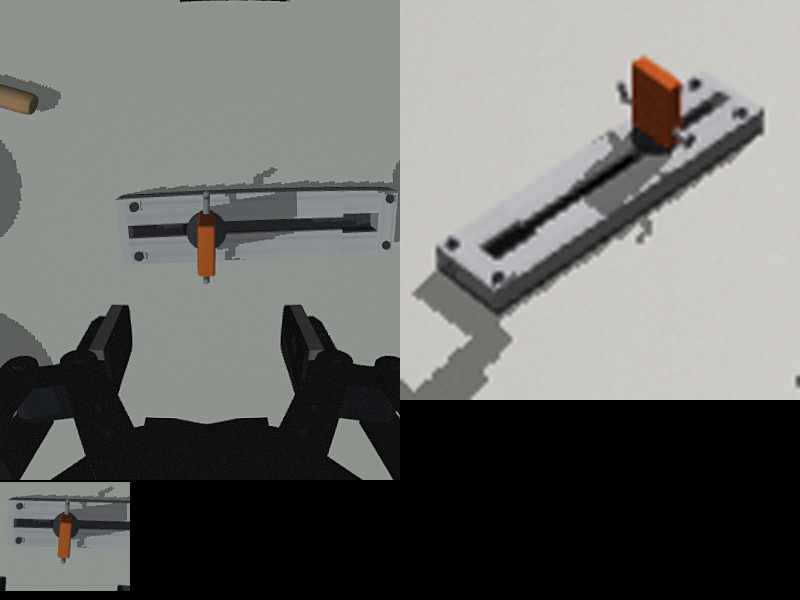

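The final view shows the stud at (206,235), crosswise over the slot with its flange flat on the track. The gripper is clear and nothing else has moved.

```bash
python3 -c "
from plant import manip
print(manip.job_done())"
```

```text
the job is handed in; nothing more can be done
None
```

The job is handed in: the stud went through the window, met the hidden stop at about 9 N, was turned clockwise to about 93° and released at 22 s of 64; I turned as far as 98.7° without feeling an end stop, so the lock is judged from the turn angle and the final picture.

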